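Put the pepper mill back through the gate of the wire rack

ROBOT

A 7-joint arm with a two-finger parallel gripper is mounted at the origin on a cart in front of the work surface, level with it; the furniture and walls round the work are solid. World frame = base frame: x ahead of the robot, y to its left, z up, the work surface at z = 0. Lengths are in m, angles in rad, forces in N, time in s.
With the tool pointing down it reaches from about 0.425 to 0.925 m from the base axis. Payload 6.8 kg.
Tool frame: the origin (TCP) lies midway between the tips of the shut fingers; the grasp point (between the pads) lies r.grip_point_offset behind it (r.grip_point_offset is the distance from the TCP to the grasp point, in m); z points along the fingers, y is the line along which they close (so a half turn about z gives the same grasp; the last joint's range is limited). The gripper opens to 85 mm and grips with 20 to 120 N. Pads are 22 mm wide; open, the fingers measure 114 mm over their backs; the gripper's body (76 mm by 85 mm) begins 54 mm behind the grasp point. The pads swing forward as they close: fully open they stand 13 mm farther back than shut.
Start: joints at [1.028, 0.477, 0.022, 1.555, -0.011, 1.109, -0.083], TCP at [0.284, -0.612, 0.231] pointing down, gripper open.
Joint ranges: [-2.96, 2.96], [-0.34, 2.1], [-1.41, 1.46], [0.24, 2.44], [-1.37, 4.51], [0.17, 1.92], [-2.96, 2.96]. Speed limits (rad/s): [2.39, 2.39, 3.14, 3.14, 3.14, 3.14, 3.14].

INTERFACE

Orientations are given as a rotation vector (axis times angle).
In Python, from bench import r gives the robot as it stands. The module is installed in compiled form; this text tells all that it offers.
- The arm moves only by the shell command python3 -m crank 'ROWS' [FORCE]. ROWS is JSON, a list of rows, each a list of 5 numbers: the shift along the world's x, y, z in units of 200 mm (1.0 is 200 mm), then the turn about the world's z in units of 45 degrees (1.0 is 45 degrees), then the opening, from -1 (shut) to 1 (fully open). In form: [[dx, dy, dz, turn, jaw], ...]. A call has 1 to 8 rows; each row shifts and turns the commanded pose from where the row before left it; what a row does not reach is not made up. A row lasts 1/12 s, in which the tool goes at most 41.7 mm and 7.16 degrees, less where a joint would pass 70% of its speed; a pose out of reach is approached as far as the arm can. A call with a number of a shift or a turn outside -1 to 1 is refused whole. A call with a gripper value outside its range is refused whole. The fingers move at their own pace and stop on an object; FORCE is the grip in N (left out, the last holds). Time passes only in rows, so rows that do not move let the fingers close. It gives the time, the measured TCP pose, the force, the opening and the grip force at its end, in the units of the state.
- r.get_obs(): the state, without advancing time (a new reading comes with each control period).
- r.grab_frame(name): name is "scene" or "top"; returns the picture (420x560x3 uint8, blue, green, red); there is no depth.
- r.camera_model(name): a dict with "fx", "fy", "cx", "cy" (pixels), "R" (3x3) and "t" (3): a world point X has camera coordinates R X + t. Camera axes: x right, y down, z forward; pixel columns grow to the right and rows downward; lengths in m; the calibration is good to about 2 mm. A picture is of the moment at which its call begins. camera_model takes no time and is no camera call.
- r.hand_in(): hands the job in; it is judged then, once.
The state is a dict: "clock": time; "joints": joint angles; "qvel": joint speeds; "tau": joint torques, N m; "tcp_pos": TCP position; "orientation": TCP orientation; "contact_force": force on the tool from outside, world axes, zero at the start; "moment": the same for the moment, N m; "grip_width": finger opening in m; "gripper_force": force on a finger pad.
Only numpy, scipy, OpenCV 4.12 (cv2) and the standard library are available. Lean on these libraries where they do the work, as an engineer would, in place of code of your own. Each camera call takes 0.05 s, during which the arm holds its last target. There are 200 camera calls.

TASK

Put the wooden pepper mill away in the low compartment of the wire rack: keeping it upright, bring it in through the opening in the front rail, move it sideways behind the rail under the upper shelf, and leave it standing on the green round pad. Then slide the red gate fully shut across the opening. Leave the salt shaker in the rack where it is.

Things in the scene. Friction and masses are not known exactly. Their poses are not given: they have to be found in the camera images.
- mill: Turned dark wood pepper mill, loose, at first standing on the worktop in front of the rack. 170 mm tall, round, 58 mm across near the foot, to be gripped as 49 mm wide at 90 to 120 mm height (it feels like a smooth cone there, the seen waist is filled); head 50 mm across at 132 to 141 mm, small button on top. 0.13 to 0.25 kg. Origin: centre of its underside; z is up along its axis.
- rack: Fixed black wire rack, wooden floor board (top z = 8 mm, x -49 to 85, y -215 to 215 mm). Origin: on the worktop, under the middle line of the low lane; x points to the rack's back, y to its left end, z up. Seen from the robot its front faces it, turned up to 10 degrees. The lane runs along y at x = 0; rear bars at x = 45, z = 30 and 56 mm, end rails at y = +-205 mm, also to z = 60.
- gap (a point): Middle of the opening in the front rail, on the board's top: (-40, 0, 8) mm in the rack's frame. The opening reaches from y = -50 to 50 mm, where upright 8 mm posts stand; the open gate may cover up to 10 mm of its left edge. Axes as the rack's.
- gate (a joint): Slide of the red wire gate along the rack's y, in m: 0 = fully shut across the opening (end stop), grows toward +y (left) as it opens, end stop at 0.118. It starts open, between 0.098 and 0.115. Moves with 1.5 N friction and a little damping and stays where it is left. The gate is 112 mm long, 8 mm bars at rack x = -52, z = 30 and 56, in front of the rail; its middle is at rack y = joint value.
- gate_knob (a point): Grip point on the gate's upright red finger post (12 mm thick, round, from z = 50 to 94 mm); the point is on its axis at z = 82 mm, at rack x = -80 mm, y = joint value. A 8 mm stalk at z = 56 mm joins it to the gate. Axes as the rack's.
- pad: Flat green round pad, 70 mm across, 1 mm thick (a marking: nothing catches on it), on the rack's floor board in the lane, left or right of the opening. Origin: its centre, at the board's top.
- salt: Salt shaker with grey top, 44 mm diameter, 90 mm tall, loose, standing in the lane at the other side of the opening than the pad. Origin: centre of its underside.
- rail_top (a point): Point on top of the front rail, at (-40, -120, 60) mm in the rack's frame. The rail: 8 mm bars at x = -40 mm, z = 30 and 56 mm, from the opening's edges to both ends (y = +-205). Rail top to upper shelf is 155 mm, so the mill cannot pass over the rail upright; in the lane it has 7 mm to the front rail.
- shelf_edge (a point): Middle of the underside of the upper shelf's front bar: (-15, 0, 215) mm in the rack's frame. The shelf of 6 to 8 mm bars runs from here back to x = 95 mm and y -205 to 205; four spice jars stand fixed on it (x = 58 mm, tops at z = 328). It overhangs the lane: hold the mill above the rail with the tool leaning back toward the rack's front, 35 to 50 degrees from vertical.
There are look-alikes about, which are no part of the job. Of the things like the mill, leave any that is yellow; of the rest the smaller one is meant. Of the things that look like the salt, the smallest one is meant.

How it is judged:
By the outcome, as a careful person would: the job done as asked, in the order asked, and still so for the second after the job is handed in, with the robot touching nothing.
It also fails if it takes over 58 s, if anything falls off the work surface, if the arm or the gripper's body presses on something with over 40 N, if the wrist force passes 120 N, or if a joint passes its speed limit or range.

## Working session

There is one attempt and no reset: what is moved stays moved. The work goes in short steps, Python scripts to look and compute and a shell command to move; the robot and the scene stay as the last step left them, time stands still between calls to the robot, and variables do not carry over. Pictures are saved under pics/ and viewed, at most 10 in all, crops included, and the job is handed in when it is done.

```bash
mkdir -p pics; python3 - <<'E'
from bench import r
import cv2
for n in("scene","top"):
    cv2.imwrite(f"pics/{n}0.png",r.grab_frame(n)); m=r.camera_model(n); print(n,m)
print(r.get_obs(), r.grip_point_offset)
E
```

```text
scene {'fx': 439.82393803388004, 'fy': 439.82393803388004, 'cx': 279.0630725242653, 'cy': 211.70511433003188, 'R': array([[-0.64119171, -0.76696468, -0.02526616],
       [-0.27283615,  0.2586209 , -0.92664754],
       [ 0.71724029, -0.5872652 , -0.37508126]]), 't': array([0.34268604, 0.31243692, 0.61620233])}
top {'fx': 474.82147875274086, 'fy': 474.82147875274086, 'cx': 279.7815810349412, 'cy': 203.6793969933115, 'R': array([[-0.4227548 , -0.90620599, -0.00831185],
       [-0.83802988,  0.39440805, -0.37702547],
       [ 0.344941  , -0.15242375, -0.92616559]]), 't': array([0.22430227, 0.54267385, 0.93820137])}
{'clock': 0.1, 'joints': array([ 1.02791088,  0.47774815,  0.02233832,  1.55630937, -0.01147438,
        1.10930179, -0.08311414]), 'qvel': array([ 0.00110297, -0.00147793,  0.00204233, -0.00204561, -0.00076848,
        0.00277535,  0.00180745]), 'tau': array([ 4.79474242e-03, -5.97763717e+01,  1.61390886e+00, -2.81955707e+01,
        1.28501456e-02,  5.02584720e-03,  1.99519224e-05]), 'tcp_pos': array([ 0.28409152, -0.61173809,  0.23042051]), 'orientation': array([-3.06611504e+00, -6.77288522e-01,  7.68158266e-04]), 'contact_force': array([-0.11564363,  0.51331506,  0.23786498]), 'moment': array([-0.02551227,  0.01574123, -0.01111372]), 'gripper_force': 0.0, 'grip_width': 0.08558616853382935} 0.0187
```

View pics/scene0.png

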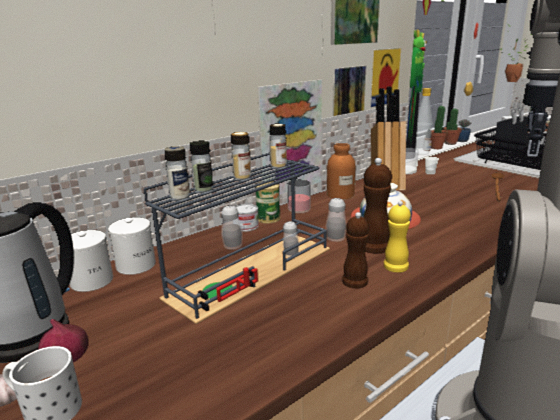

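View pics/top0.png

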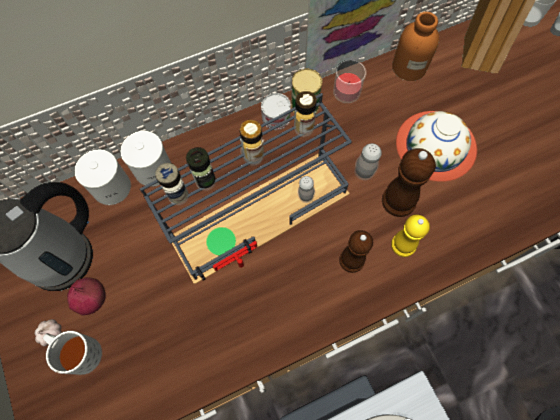

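The first views show:

- **Mill candidates (top view):** small dark mill (355,250), tall dark mill (405,180) and yellow mill (410,235). I choose the small dark one.
- **Salt candidates:** in the rack (306,187 top), a bigger one outside at (368,160 top), and one behind the rack (232,228 scene). The smallest is the one in the rack.
- **Rack:** the pad is at (221,241 top), left of the opening, and the gate knob is near (240,258 top).

Next I take one close crop of each view to check these choices and read off pixels.

```bash
python3 - <<'E'
import cv2
a=cv2.imread("pics/top0.png")[130:290,160:400]
b=cv2.imread("pics/scene0.png")[150:320,130:410]
cv2.imwrite("pics/topc.png",cv2.resize(a,None,fx=3.3,fy=3.3,interpolation=cv2.INTER_CUBIC))
cv2.imwrite("pics/scc.png",cv2.resize(b,None,fx=2.85,fy=2.85,interpolation=cv2.INTER_CUBIC))
E
```

```text
(no output)
```

View pics/topc.png

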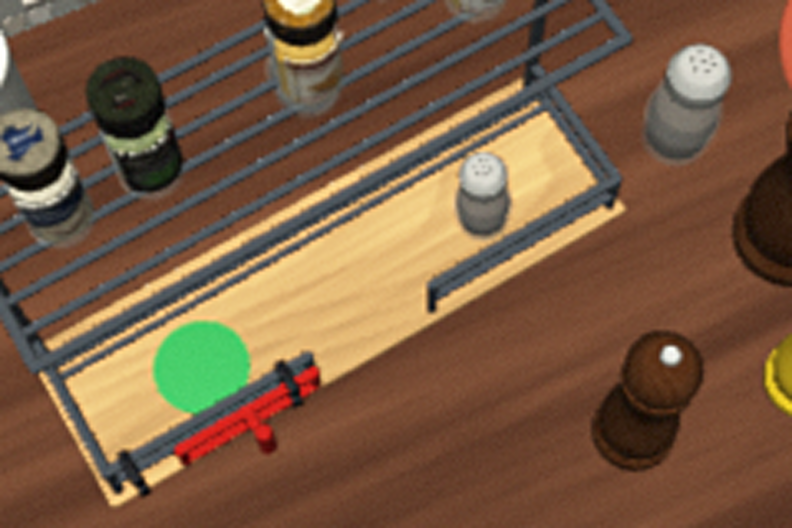

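View pics/scc.png

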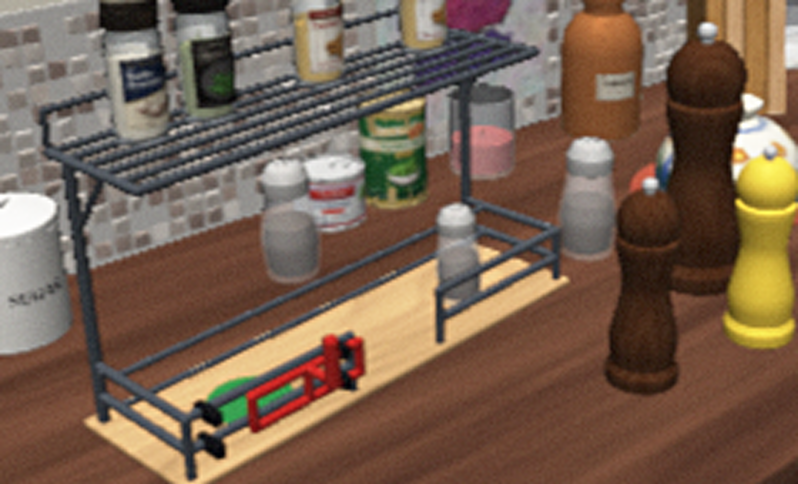

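The crops confirm the choice: small dark mill with button at topc (671,355) and foot at (634,430), small salt standing in the rack, pad left. Now the numbers.

```bash
cat > h.py <<'E'
import numpy as np, cv2
from bench import r
from scipy.spatial.transform import Rotation as Rot
C={n:r.camera_model(n) for n in("scene","top")}
def ray(n,p):
    m=C[n]; d=np.array([(p[0]-m["cx"])/m["fx"],(p[1]-m["cy"])/m["fy"],1.]); R=np.array(m["R"])
    return -R.T@m["t"], R.T@d
def plane(n,p,z):
    o,d=ray(n,p); return o+d*(z-o[2])/d[2]
def tri(ps,pt):
    A=[];b=[]
    for n,p in(("scene",ps),("top",pt)):
        o,d=ray(n,p); d=d/np.linalg.norm(d); P=np.eye(3)-np.outer(d,d); A.append(P); b.append(P@o)
    return np.linalg.lstsq(np.vstack(A),np.hstack(b),rcond=None)[0]
def proj(n,X):
    m=C[n]; c=np.array(m["R"])@X+m["t"]; return np.array([m["fx"]*c[0]/c[2]+m["cx"],m["fy"]*c[1]/c[2]+m["cy"]])
tc=lambda x,y:(160+x/3.3,130+y/3.3)
sc=lambda x,y:(130+x/2.85,150+y/2.85)
E
python3 - <<'E'
from h import *
np.set_printoptions(precision=4,suppress=True)
I={n:cv2.imread(f"pics/{n}0.png") for n in C}
FL=plane("top",tc(115,507),.008);FR=plane("top",tc(625,208),.008)
print("board front",FL,FR,np.linalg.norm(FL-FR))
y=(FL-FR)[:2];y/=np.linalg.norm(y);x=np.array([y[1],-y[0]]);yaw=np.arctan2(x[1],x[0])
O=(FL+FR)[:2]/2+x*.049; print("origin",O,"yaw deg",np.degrees(yaw))
# alternative: scene front corners
a=plane("scene",sc(193,484),.008);b=plane("scene",sc(568,281),.008);print("scene front",a,b,np.linalg.norm(a-b))
toR=lambda P:np.array([(P[:2]-O)@x,(P[:2]-O)@y])
for nm,X in(("mill top",tri(sc(651,186),tc(671,355))),("mill foot",tri(sc(642,374),tc(634,430))),("salt top",tri(sc(456,210),tc(485,165))),
  ("rail R in top",tri(sc(440,288),tc(432,287))),("shelf front L",tri(sc(135,188),tc(40,365))),("board BR",tri(sc(483,243),tc(525,82)))):
    print(nm,X,toR(X))
for n in C:
    h=cv2.cvtColor(I[n],cv2.COLOR_BGR2HSV)
    g=cv2.inRange(h,(50,120,80),(80,255,255)); 
    if n=="top":
        g[:200]=0;g[:,:180]=0;g[280:]=0;m=cv2.moments(g,True);p=plane(n,(m["m10"]/m["m00"],m["m01"]/m["m00"]),.009);print("pad",p,toR(p))
gl=plane("top",tc(183,452),.043);gr=plane("top",tc(320,375),.056);print("gate ends",toR(gl),toR(gr))
print("knob",*(lambda X:(X,toR(X)))(tri(sc(331,338),tc(265,440))))
o=r.get_obs();print(Rot.from_rotvec(o["orientation"]).as_matrix())
E
```

```text
board front [0.5278 0.2144 0.008 ] [ 0.5765 -0.2094  0.008 ] 0.4266204056238362
origin [0.6008 0.0081] yaw deg 6.549916930251618
scene front [0.5329 0.2111 0.008 ] [ 0.5736 -0.2033  0.008 ] 0.4164454541913061
mill top [ 0.4274 -0.1382  0.1645] [-0.189  -0.1256]
mill foot [ 0.4255 -0.1358  0.0034] [-0.1906 -0.1229]
salt top [ 0.6191 -0.1099  0.0921] [ 0.0047 -0.1193]
rail R in top [ 0.564  -0.0436  0.06  ] [-0.0424 -0.0472]
shelf front L [0.5645 0.2097 0.2204] [-0.0131  0.2044]
board BR [ 0.695  -0.1964  0.0079] [ 0.0703 -0.2139]
pad [0.5977 0.1227 0.009 ] [0.0099 0.1142]
gate ends [-0.05    0.1551] [-0.0557  0.0502]
knob [0.504  0.1059 0.0953] [-0.085   0.1082]
[[ 0.907   0.4212 -0.0008]
 [ 0.4212 -0.907   0.0014]
 [-0.0001 -0.0016 -1.    ]]
```

The rack is at (0.601,0.008), yaw 6.5°. The mill is at (0.426,-0.137), the pad at rack y≈0.114 and the gate at ≈0.103. A row can't tilt the tool directly, so I'll test in free space whether reaching past the limit tilts it, and whether that tilt stays.

```bash
python3 -m crank '[[0,0,0.2,0,1],[0,0,0.2,0,1],[0,0,0.2,0,1],[0,0,0.2,0,1],[0.08,-0.16,0.1,0,1],[0.08,-0.18,0,0,1],[0.08,-0.18,0,0,1],[0.08,-0.18,0,0,1]]'; python3 -m crank '[[0.08,-0.18,0,0,1],[0.08,-0.18,0,0,1],[0.08,-0.18,0,0,1],[0.08,-0.18,0,0,1],[0,0,0,0,1]]'; python3 -c "
from h import *
o=r.get_obs();print(o['joints'],Rot.from_rotvec(o['orientation']).as_matrix()[:,2],o['tcp_pos'],o['contact_force'])"
```

```text
clock: 0.77
tcp_pos: [0.3489, -0.7532, 0.4122]
orientation: [3.066, 0.678, 0.001]
contact_force: [1.3, -1.2, 0.3]
grip_width: 0.0855
gripper_force: 0.0
clock: 1.18
tcp_pos: [0.3883, -0.8117, 0.3962]
orientation: [-3.05, -0.724, 0.013]
contact_force: [0.0, 1.1, -1.2]
grip_width: 0.0855
gripper_force: 0.0
[ 1.09760354  0.97104244 -0.26953964  0.3148446   0.23782442  1.87487841
 -0.09176112] [-0.00995824  0.005028   -0.99993777] [ 0.38830627 -0.81174444  0.39619463] [ 0.04572313  1.14411153 -1.18008323]
```

```bash
python3 -m crank '[[0.08,-0.18,0,0,1],[0.08,-0.18,0,0,1],[0.08,-0.18,0.1,0,1],[0,0,0.2,0,1],[0,0,0.2,0,1],[0,0,0.2,0,1]]'; python3 -c "
from h import *
o=r.get_obs();print(o['joints'],Rot.from_rotvec(o['orientation']).as_matrix()[:,2],o['tcp_pos'],o['contact_force'])"
```

```text
clock: 1.68
tcp_pos: [0.3891, -0.8103, 0.4361]
orientation: [3.017, 0.745, -0.015]
contact_force: [-0.1, 0.2, -0.5]
grip_width: 0.0855
gripper_force: 0.0
[ 1.0797092   0.96210163 -0.25010545  0.24180546  0.24060008  1.91467228
 -0.0630127 ] [-0.00106852 -0.03535731 -0.99937416] [ 0.38907847 -0.81029865  0.43611214] [-0.08024892  0.23112991 -0.46122104]
```

```bash
python3 -m crank '[[0.42,-0.9,0.5,0,1],[0.42,-0.9,0.5,0,1],[0.42,-0.9,0.5,0,1],[0.42,-0.9,0.5,0,1],[0.42,-0.9,0.5,0,1],[0.42,-0.9,0.5,0,1],[0.42,-0.9,0.5,0,1],[0.42,-0.9,0.5,0,1]]'; python3 -c "
from h import *
o=r.get_obs();print(o['joints'],Rot.from_rotvec(o['orientation']).as_matrix()[:,2],o['tcp_pos'],o['contact_force'])"
```

```text
clock: 2.35
tcp_pos: [0.3966, -0.8434, 0.4566]
orientation: [2.879, 0.709, -0.009]
contact_force: [0.2, -0.3, -0.5]
grip_width: 0.0855
gripper_force: 0.0
[ 1.20294835  1.00834163 -1.40417406  0.24297513  1.3428293   1.91459492
 -0.12697731] [ 0.03581125 -0.17194331 -0.98445571] [ 0.39660616 -0.8434181   0.4565544 ] [ 0.16786833 -0.28769344 -0.54720199]
```

Tilt does accumulate (10° now, leaning the right way). I'll check whether it persists when backing off.

```bash
python3 -m crank '[[-0.08,0.17,0,0,1],[-0.08,0.17,0,0,1],[-0.08,0.17,0,0,1],[0,0,0,0,1]]'; python3 -c "
from h import *
o=r.get_obs();print(o['joints'],Rot.from_rotvec(o['orientation']).as_matrix()[:,2],o['tcp_pos'],o['contact_force'])"
```

```text
clock: 2.68
tcp_pos: [0.3582, -0.7551, 0.46]
orientation: [2.872, 0.728, -0.017]
contact_force: [0.7, 1.4, 1.0]
grip_width: 0.0856
gripper_force: 0.0
[ 1.50314472  0.86120562 -1.38647643  0.80851206  1.04445367  1.79350561
 -0.39732766] [ 0.03293775 -0.17507065 -0.98400476] [ 0.35822386 -0.75507789  0.46001574] [0.74233534 1.43068136 0.96277322]
```

The lean persists, so I'll keep pumping to about 40°.

```bash
cat > s.py <<'E'
from h import *
np.set_printoptions(precision=3,suppress=True)
o=r.get_obs();M=Rot.from_rotvec(o['orientation']).as_matrix()
z=M[:,2];print("J",o['joints'],"lean",np.degrees(np.arccos(-z[2])),"az",np.degrees(np.arctan2(z[1],z[0])),"yax",M[:,1],"tcp",o['tcp_pos'],"grasp",o['tcp_pos']-r.grip_point_offset*z)
E
for i in 1 2; do python3 -m crank '[[0.42,-0.9,0.5,0,1],[0.42,-0.9,0.5,0,1],[0.42,-0.9,0.5,0,1],[0.42,-0.9,0.5,0,1],[0.42,-0.9,0.5,0,1],[0.42,-0.9,0.5,0,1],[0.42,-0.9,0.5,0,1],[0.42,-0.9,0.5,0,1]]' >/dev/null; python3 s.py;done
```

```text
J [ 1.201  0.94  -1.407  0.241  1.359  1.915 -0.122] lean 14.294802261426009 az -78.33008116132642 yax [ 0.456 -0.858  0.238] tcp [ 0.389 -0.832  0.521] grasp [ 0.388 -0.828  0.539]
J [ 1.183  0.902 -1.409  0.242  1.413  1.915 -0.119] lean 17.62263441670164 az -84.63862256768225 yax [ 0.456 -0.844  0.281] tcp [ 0.388 -0.825  0.557] grasp [ 0.387 -0.819  0.575]
```

Lean forms in the arm's radial direction, so the finger line must first be turned across that direction. I'll back off and turn about 114°, which also cancels the sideways tilt, then pump upward.

```bash
python3 -m crank '[[-0.08,0.16,-0.1,0.159,1],[-0.08,0.16,-0.1,0.159,1],[-0.05,0.1,-0.1,0.159,1],[0,0,-0.1,0.159,1],[0,0,-0.1,0.159,1],[0,0,-0.1,0.159,1],[0,0,0,0.159,1],[0,0,0,0.159,1]]' >/dev/null; python3 s.py;  python3 -m crank '[[0,0,0,0.159,1],[0,0,0,0.159,1],[0,0,0,0.159,1],[0,0,0,0.159,1],[0,0,0,0.159,1],[0,0,0,0.159,1],[0,0,0,0.159,1],[0,0,0,0.159,1]]' >/dev/null; python3 s.py
```

```text
J [ 1.633  0.85  -1.384  0.867  0.844  1.573  0.527] lean 18.742563687826898 az -32.45531426843184 yax [ 0.941 -0.158  0.298] tcp [ 0.362 -0.776  0.463] grasp [ 0.357 -0.773  0.481]
J [ 1.419  0.949 -1.196  0.427  0.626  1.908  1.625] lean 19.161124565764492 az 23.51230365916347 yax [0.669 0.677 0.307] tcp [ 0.365 -0.775  0.462] grasp [ 0.36  -0.778  0.48 ]
```

```bash
for i in 1 2; do python3 -m crank '[[0.1,-0.2,0.5,0,1],[0.1,-0.2,0.5,0,1],[0.1,-0.2,0.5,0,1],[0.1,-0.2,0.5,0,1],[0.1,-0.2,0.5,0,1],[0.1,-0.2,0.5,0,1],[0.1,-0.2,0.5,0,1],[0.1,-0.2,0.5,0,1]]' >/dev/null; python3 s.py;done
```

```text
J [ 1.154  0.894  0.216  0.242 -0.575  1.915  1.759] lean 21.277856177980635 az 10.3356392874412 yax [0.707 0.633 0.315] tcp [ 0.38  -0.786  0.528] grasp [ 0.374 -0.788  0.545]
J [ 1.057  0.769  0.869  0.242 -1.164  1.915  1.736] lean 27.758805246884016 az -12.947084697528135 yax [0.717 0.633 0.293] tcp [ 0.388 -0.739  0.682] grasp [ 0.38  -0.737  0.699]
```

```bash
python3 -m crank '[[-0.03,0.05,-0.15,0.159,1],[-0.03,0.05,-0.15,0.159,1],[0,0,-0.15,0.159,1],[0,0,-0.1,0.159,1],[0,0,-0.1,0.159,1],[0.1,-0.2,0.3,0,1],[0.1,-0.2,0.3,0,1],[0.1,-0.2,0.5,0,1]]' >/dev/null; python3 s.py; for i in 1 2; do python3 -m crank '[[0.1,-0.2,0.5,0,1],[0.1,-0.2,0.5,0,1],[0.1,-0.2,0.5,0,1],[0.1,-0.2,0.5,0,1],[0.1,-0.2,0.5,0,1],[0.1,-0.2,0.5,0,1],[0.1,-0.2,0.5,0,1],[0.1,-0.2,0.5,0,1]]' >/dev/null; python3 s.py;done
```

```text
J [ 1.154  0.776 -0.065  0.4   -0.41   1.913  2.249] lean 24.709513746002155 az 23.402970884403075 yax [0.223 0.938 0.266] tcp [ 0.41  -0.713  0.557] grasp [ 0.403 -0.716  0.574]
J [ 1.024  0.74   0.571  0.242 -0.961  1.915  2.235] lean 29.562730816013566 az -2.5554974805039996 yax [0.249 0.961 0.117] tcp [ 0.441 -0.694  0.689] grasp [ 0.431 -0.694  0.705]
J [ 0.97   0.639  1.015  0.242 -1.365  1.915  2.198] lean 36.83198577509335 az -14.208250539392596 yax [0.297 0.954 0.041] tcp [ 0.424 -0.643  0.809] grasp [ 0.413 -0.641  0.824]
```

```bash
python3 -m crank '[[0.1,-0.2,0.5,0,1],[0.1,-0.2,0.5,0,1],[0.1,-0.2,0.5,0,1],[0.1,-0.2,0.5,0,1],[0.1,-0.2,0.5,0,1]]'; python3 s.py
```

```text
clock: 9.1
tcp_pos: [0.4028, -0.6059, 0.8674]
orientation: [0.402, 2.412, -0.133]
contact_force: [-0.2, -0.6, -0.8]
grip_width: 0.0851
gripper_force: 0.0
J [ 0.961  0.561  1.025  0.242 -1.366  1.915  2.163] lean 40.145935608474765 az -18.014223192630922 yax [0.321 0.947 0.01 ] tcp [ 0.403 -0.606  0.867] grasp [ 0.391 -0.602  0.882]
```

Lean is 40° with the fingers level. A little more lean gives better clearance to both the shelf and the mill's button, so I'll pump to about 45° and then turn to the rack's heading.

```bash
python3 -m crank '[[0.1,-0.2,0.5,0,1],[0.1,-0.2,0.5,0,1],[0.1,-0.2,0.5,0,1],[0.1,-0.2,0.5,0,1],[0.1,-0.2,0.5,0,1],[0.1,-0.2,0.5,0,1],[0.1,-0.2,0.5,0,1],[0.1,-0.2,0.5,0,1]]'>/dev/null; python3 s.py; python3 - <<'E'
from h import *
for n,p in(("scene",(398,265)),("top",(405,247))): print("yellow",plane(n,p,0.005))
for n,p in(("scene",(377,243)),("top",(400,203))): print("big",plane(n,p,0.005))
E
```

```text
J [ 0.947  0.457  1.042  0.242 -1.366  1.915  2.12 ] lean 44.782411981249815 az -22.193863177261903 yax [ 0.353  0.935 -0.027] tcp [ 0.369 -0.552  0.94 ] grasp [ 0.357 -0.547  0.953]
yellow [ 0.40491083 -0.26592885  0.005     ]
yellow [ 0.40052574 -0.2629259   0.005     ]
big [ 0.5145696  -0.32435577  0.005     ]
big [ 0.50185112 -0.30900326  0.005     ]
```

```bash
python3 -m crank '[[0,0.11,-0.16,0.159,1],[0,0.11,-0.16,0.159,1],[0,0.11,-0.16,0.159,1],[0,0.11,-0.16,0.159,1],[0,0.11,-0.16,0,1],[0,0.11,-0.16,0,1],[0,0.11,-0.16,0,1],[0,0.11,-0.16,0,1]]'>/dev/null; python3 s.py; python3 -m crank '[[0,0.11,-0.16,0,1],[0,0.11,-0.16,0,1],[0,0.11,-0.16,0,1],[0,0.11,-0.16,0,1],[0,0.11,-0.16,0,1],[0,0.11,-0.16,0,1],[0,0.11,-0.16,0,1],[0,0.11,-0.16,0,1]]'; python3 s.py
```

```text
J [-0.057 -0.136  1.021  1.262 -0.524  1.481  2.522] lean 45.228908605643674 az 0.35924004971522283 yax [-0.033  0.999 -0.027] tcp [ 0.37  -0.422  0.764] grasp [ 0.356 -0.422  0.777]
clock: 11.1
tcp_pos: [0.3682, -0.2694, 0.5499]
orientation: [-0.061, 2.349, -0.011]
contact_force: [-0.2, 1.0, 1.4]
grip_width: 0.0853
gripper_force: 0.0
J [ 0.803 -0.337  0.068  1.944 -0.653  1.071  2.68 ] lean 45.35469361697866 az 0.8163617625802997 yax [-0.041  0.999 -0.027] tcp [ 0.368 -0.269  0.55 ] grasp [ 0.355 -0.27   0.563]
```

Straight descent over the mill with the leaned tool clears it and keeps the arm off its inner limit.

```bash
python3 -m crank '[[0.1,0.08,-0.08,0.127,1],[0.1,0.08,-0.1,0,1],[0.1,0.08,-0.1,0,1],[0.07,0.09,-0.14,0,1],[0,0.09,-0.16,0,1],[0,0.08,-0.16,0,1],[0,0.08,-0.16,0,1],[0,0.08,-0.16,0,1]]'; python3 s.py
```

```text
clock: 11.77
tcp_pos: [0.4418, -0.1388, 0.3392]
orientation: [-0.177, 2.342, 0.033]
contact_force: [1.1, 0.4, -0.4]
grip_width: 0.0852
gripper_force: 0.0
J [ 0.559 -0.266 -0.104  2.372 -0.953  0.516  2.899] lean 45.43484202595248 az 6.265095402226848 yax [-0.138  0.99  -0.029] tcp [ 0.442 -0.139  0.339] grasp [ 0.429 -0.14   0.352]
```

Too close to the j4 and j7 limits for descending here. The mill is round, so I'll grip it with the lean pointing right (az ≈ -80°) and turn back after lifting.

```bash
python3 -m crank '[[0,0,0,-0.159,1],[0,0,0,-0.159,1],[0,0,0,-0.159,1],[0,0,0,-0.159,1],[0,0,0,-0.159,1],[0,0,0,-0.159,1],[0,0,0,-0.159,1],[0,0,0,-0.159,1]]'>/dev/null; python3 -m crank '[[0,0,0,-0.159,1],[0,0,0,-0.159,1],[0,0,0,-0.159,1],[0,0,0,-0.159,1],[0,0,-0.1,0,1],[0,0,-0.1,0,1],[0,0,-0.1,0,1]]'; python3 s.py
```

```text
clock: 13.02
tcp_pos: [0.4341, -0.1368, 0.2654]
orientation: [0.725, 2.332, -0.307]
contact_force: [-0.1, -1.4, 0.6]
grip_width: 0.0858
gripper_force: 0.0
J [ 1.198 -0.277 -1.14   2.42   0.595  0.287  0.436] lean 41.41619400367082 az -36.70697991371062 yax [ 0.574  0.818 -0.025] tcp [ 0.434 -0.137  0.265] grasp [ 0.424 -0.129  0.279]
```

```bash
python3 -m crank '[[0.1,0,0.15,-0.1,1],[0.1,0,0.15,-0.159,1],[0,0,0,-0.159,1],[0,0,0,-0.159,1],[0,0,0,-0.159,1],[0,0,0,-0.159,1],[0,0,0,-0.159,1],[0,0,0,0,1]]'; python3 s.py
```

```text
clock: 13.68
tcp_pos: [0.4708, -0.1328, 0.3181]
orientation: [1.525, 2.048, -0.586]
contact_force: [0.7, 0.2, 0.3]
grip_width: 0.0854
gripper_force: 0.0
J [ 0.886  0.26  -1.324  2.038  0.945  1.375 -0.522] lean 39.33737298956478 az -76.61599032769915 yax [ 0.961  0.274 -0.036] tcp [ 0.471 -0.133  0.318] grasp [ 0.468 -0.121  0.333]
```

```bash
cat > k.py <<'E'
import numpy as np
from scipy.optimize import least_squares
# tcp, lean, az, j4
S=[((.284,-.612,.2304),0,0,1.556),((.389,-.832,.521),14.29,-78.33,.241),((.362,-.776,.463),18.74,-32.46,.867),((.365,-.775,.462),19.16,23.5,.427),
((.410,-.713,.557),24.71,23.4,.4),((.424,-.643,.809),36.83,-14.2,.242),((.403,-.606,.867),40.15,-18.0,.242),((.369,-.552,.940),44.78,-22.2,.242),
((.370,-.422,.764),45.23,.36,1.262),((.368,-.269,.55),45.35,.82,1.944),((.442,-.139,.339),45.43,6.27,2.372),((.434,-.137,.265),41.42,-36.7,2.42),((.471,-.133,.318),39.34,-76.6,2.038),((.3582,-.7551,.46),10.26,-79.3,.8085)]
def ax(l,a): l,a=np.radians([l,a]); return np.array([np.sin(l)*np.cos(a),np.sin(l)*np.sin(a),-np.cos(l)])
def D(p,t,l,a): w=np.array(t)-p[3]*ax(l,a); return np.linalg.norm(w-[0,0,p[0]])
f=lambda p:[D(p,t,l,a)**2-(p[1]**2+p[2]**2+2*p[1]*p[2]*np.cos(q)) for t,l,a,q in S]
P=least_squares(f,[.34,.42,.4,.3]).x
def j4(t,l,a): return np.arccos(np.clip((D(P,t,l,a)**2-P[1]**2-P[2]**2)/(2*P[1]*P[2]),-1,1))
if __name__=="__main__":
    print(P,np.round(f(P),4))
    O=np.array([.601,.008]);c,s=np.cos(np.radians(6.5)),np.sin(np.radians(6.5))
    for l in(39,45):
      for rx,ry in((-.17,0),(-.13,0),(-.1,0),(-.05,0),(0,0),(0,.114),(-.08,.1),(-.08,0)):
        g=O+rx*np.array([c,s])+ry*np.array([-s,c]); a=ax(l,6.5)
        print(l,rx,ry,round(j4(np.array([*g,.115])+.0187*a,l,6.5),3))
      for a in(-60,-77,-90,-100): print("mill",a,j4(np.array([.4265,-.137,.104])+.0187*ax(l,a),l,a))
E
python3 k.py
```

```text
[0.30901585 0.49317396 0.49317621 0.29506615] [ 0.0084  0.0078 -0.0081 -0.0046  0.0005  0.0065  0.0039  0.003   0.01
 -0.0091 -0.0003 -0.0124 -0.0258 -0.0113]
39 -0.17 0 2.604
39 -0.13 0 2.522
39 -0.1 0 2.459
39 -0.05 0 2.352
39 0 0 2.242
39 0 0.114 2.244
39 -0.08 0.1 2.422
39 -0.08 0 2.416
mill -60 2.4378472660810626
mill -77 2.3311161641572617
mill -90 2.243442834653544
mill -100 2.175611935658111
45 -0.17 0 2.649
45 -0.13 0 2.568
45 -0.1 0 2.505
45 -0.05 0 2.399
45 0 0 2.291
45 0 0.114 2.293
45 -0.08 0.1 2.47
45 -0.08 0 2.463
mill -60 2.4582130007149683
mill -77 2.3365991166022364
mill -90 2.238075765265222
mill -100 2.162376679034604
```

```bash
python3 -m crank '[[-0.11,-0.05,0,-0.159,1],[-0.11,-0.045,0,-0.159,1],[0,0,-0.15,0,1],[0,0,-0.15,0,1],[0,0,-0.15,0,1],[0,0,0,0,1]]'; python3 s.py; python3 -c "
from h import *
a=r.grab_frame('top')[130:350,260:480];b=r.grab_frame('scene')[130:350,250:470]
cv2.imwrite('pics/g1.png',cv2.resize(np.hstack([a,b]),None,fx=1.8,fy=1.8))"
```

```text
clock: 14.18
tcp_pos: [0.4216, -0.1557, 0.2261]
orientation: [1.79, 1.872, -0.688]
contact_force: [-0.8, -0.3, -0.8]
grip_width: 0.0854
gripper_force: 0.0
J [ 0.743  0.415 -1.189  2.141  0.982  1.437 -0.894] lean 39.5946024266899 az -91.27633751184325 yax [ 0.999  0.029 -0.043] tcp [ 0.422 -0.156  0.226] grasp [ 0.422 -0.144  0.24 ]
```

View pics/g1.png

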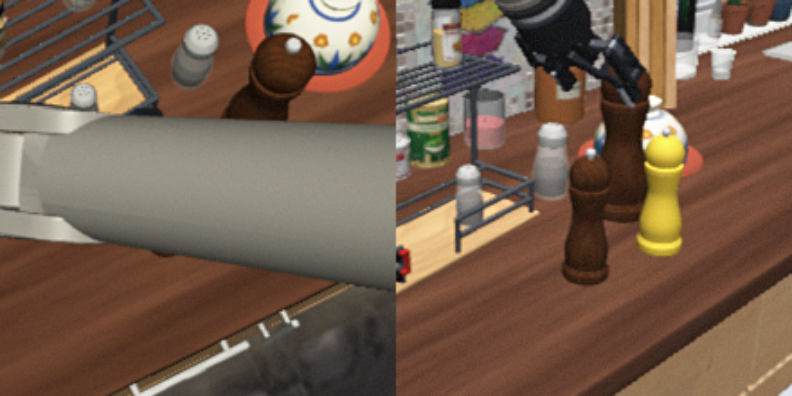

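```bash
python3 -c "
from h import *
print(proj('scene',np.array([.422,-.156,.226])),proj('scene',np.array([.422,-.144,.24])))"
```

```text
[367.45305651 186.77723826] [364.04119012 181.68928161]
```

```bash
python3 -m crank '[[0.023,0.018,-0.1,0,1],[0,0,-0.15,0,1],[0,0,-0.15,0,1],[0,0,-0.14,0,1],[0,0,-0.13,0,1],[0,0,0,0,1],[0,0,0,0,1]]'; python3 s.py
```

```text
clock: 14.87
tcp_pos: [0.4299, -0.151, 0.0975]
orientation: [1.791, 1.865, -0.682]
contact_force: [0.5, 0.1, 0.5]
grip_width: 0.0853
gripper_force: 0.0
J [ 0.558  0.68  -1.029  2.21   1.192  1.406 -1.196] lean 39.66781674803774 az -90.83092779904275 yax [ 0.999  0.028 -0.035] tcp [ 0.43  -0.151  0.098] grasp [ 0.43  -0.139  0.112]
```

```bash
python3 -m crank '[[-0.012,0,-0.025,0,1],[0,0,0,0,-1],[0,0,0,0,-1],[0,0,0,0,-1],[0,0,0,0,-1],[0,0,0,0,-1],[0,0,0,0,-1],[0,0,0,0,-1]]' 60; python3 s.py
```

```text
clock: 15.53
tcp_pos: [0.4275, -0.1509, 0.0926]
orientation: [1.79, 1.863, -0.683]
contact_force: [-0.9, 1.6, 7.2]
grip_width: 0.0479
gripper_force: 60.4
J [ 0.552  0.689 -1.024  2.218  1.201  1.405 -1.213] lean 39.79191263055368 az -90.72597514436445 yax [ 0.999  0.028 -0.034] tcp [ 0.428 -0.151  0.093] grasp [ 0.428 -0.139  0.107]
```

```bash
python3 -c "
from k import *
O=np.array([.601,.008]);c,s=np.cos(np.radians(6.5)),np.sin(np.radians(6.5))
for rx in(-.11,-.08,-.06,-.04):
  g=O+rx*np.array([c,s])
  print(rx,g,[round(j4(np.array([*g,.12])+.0187*ax(39.8,a),39.8,a),2) for a in(-91,-70,-50,-30,-10,6.5)])"; python3 -m crank '[[0,0,0.08,0,-1],[0,0,0.08,0,-1],[0,0,0,0,-1]]'; python3 s.py
```

```text
-0.11 [ 0.4917071  -0.00445235] [np.float64(2.02), np.float64(2.17), np.float64(2.3), np.float64(2.42), np.float64(2.48), np.float64(2.49)]
-0.08 [ 0.52151425 -0.00105626] [np.float64(1.95), np.float64(2.1), np.float64(2.24), np.float64(2.35), np.float64(2.42), np.float64(2.42)]
-0.06 [0.54138569 0.00120781] [np.float64(1.9), np.float64(2.06), np.float64(2.19), np.float64(2.31), np.float64(2.37), np.float64(2.38)]
-0.04 [0.56125713 0.00347187] [np.float64(1.85), np.float64(2.01), np.float64(2.15), np.float64(2.26), np.float64(2.33), np.float64(2.34)]
clock: 15.78
tcp_pos: [0.4281, -0.1505, 0.1254]
orientation: [1.79, 1.863, -0.679]
contact_force: [0.8, -0.1, -0.6]
grip_width: 0.0477
gripper_force: 62.3
J [ 0.589  0.621 -1.065  2.204  1.146  1.412 -1.144] lean 39.71227848377215 az -90.58806596267013 yax [ 0.999  0.028 -0.032] tcp [ 0.428 -0.15   0.125] grasp [ 0.428 -0.139  0.14 ]
```

```bash
python3 -m crank '[[0.061,0.113,0,-0,-1],[0.061,0.113,0,0.159,-1],[0.061,0.113,0,0.159,-1],[0.061,0.113,0,0.159,-1],[0.061,0.113,0,0.159,-1],[0.061,0.113,0,0.159,-1],[0,0,0,0.159,-1],[0,0,0,0,-1]]'; python3 s.py
```

```text
clock: 16.45
tcp_pos: [0.4981, -0.0156, 0.1222]
orientation: [0.939, 2.306, -0.388]
contact_force: [-0.9, -1.4, -1.8]
grip_width: 0.0475
gripper_force: 62.3
J [ 0.458  0.633 -1.194  2.31   1.452  1.293 -0.872] lean 39.66013444384006 az -47.77654959962689 yax [ 0.708  0.705 -0.039] tcp [ 0.498 -0.016  0.122] grasp [ 0.49  -0.007  0.137]
```

```bash
python3 -m crank '[[0.072,0.02,0,0.1,-1],[0.072,0.02,0,0.15,-1],[0.072,0.02,0,0.159,-1],[0.07,0.02,0,0.159,-1],[0,0.01,0,0.159,-1],[0,0,0,0.159,-1],[0,0,0,0.159,-1],[0,0,0,0.159,-1]]'; python3 s.py
```

```text
clock: 17.12
tcp_pos: [0.5567, 0.0014, 0.1225]
orientation: [-0.202, 2.442, 0.025]
contact_force: [0.4, 0.2, -1.5]
grip_width: 0.0474
gripper_force: 62.4
J [ 0.942  0.616 -1.253  2.38   2.009  0.578 -0.147] lean 39.628735110382024 az 6.333337908605854 yax [-0.152  0.988 -0.035] tcp [0.557 0.001 0.123] grasp [0.545 0.    0.137]
```

```bash
python3 -c "
from h import *
a=r.grab_frame('top')[120:300,150:370];b=r.grab_frame('scene')[150:330,140:360]
cv2.imwrite('pics/g2a.png',a);cv2.imwrite('pics/g2b.png',b)
cv2.imwrite('pics/g2.png',cv2.resize(np.hstack([a,b]),None,fx=1.8,fy=1.8,interpolation=cv2.INTER_CUBIC))"
```

```text
(no output)
```

View pics/g2.png

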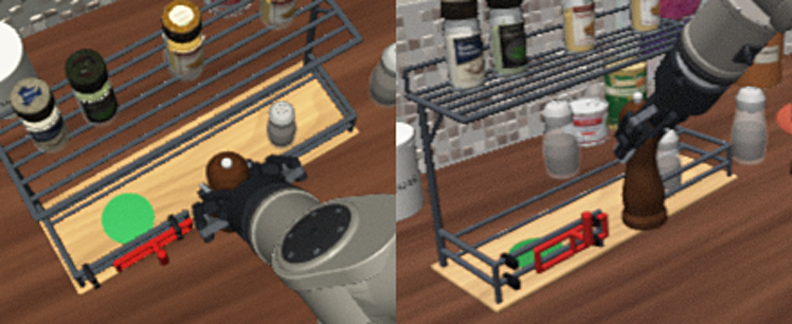

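```bash
python3 -c "
from h import *
X=tri((274.4,203.9),(275.6,210.6));print('button',X)
O=np.array([.601,.008]);c,s=np.cos(np.radians(6.5)),np.sin(np.radians(6.5))
d=X[:2]-O;print('rack',d@[c,s],d@[-s,c])
print('foot',plane('scene',(278.3,269.4),.035))
print(proj('scene',np.array([X[0],X[1],.03])))"
```

```text
button [5.43111502e-01 4.96115594e-04 1.95361418e-01]
rack -0.058365846565897515 -0.000902484300055172
foot [ 0.54242265 -0.00556509  0.035     ]
[276.10302736 272.12908298]
```

```bash
python3 -m crank '[[0,0,-0.088,0,-1],[0.05,0.006,0,0,-1],[0.05,0.006,0,0,-1],[0.05,0.006,0,0,-1],[0.05,0.006,0,0,-1],[0,0,0,0,-1]]'; python3 s.py
```

```text
clock: 17.72
tcp_pos: [0.6007, 0.0084, 0.1073]
orientation: [-0.2, 2.437, 0.024]
contact_force: [0.3, -0.4, -1.4]
grip_width: 0.0477
gripper_force: 62.3
J [ 0.85   0.698 -1.188  2.299  2.024  0.621 -0.119] lean 39.89954723772932 az 6.208163914733048 yax [-0.15   0.988 -0.035] tcp [0.601 0.008 0.107] grasp [0.589 0.007 0.122]
```

```bash
python3 -m crank '[[0.04,0.005,0,0,-1],[0.042,0.005,0,0,-1],[0,0,0,0,-1]]'; python3 s.py; python3 -c "
from h import *
I=cv2.imread('pics/top0.png');h=cv2.cvtColor(I,cv2.COLOR_BGR2HSV);g=cv2.inRange(h,(50,120,80),(80,255,255));g[:200]=0;g[:,:180]=0;g[280:]=0;g[:,260:]=0
O=np.array([.601,.008]);c,s=np.cos(np.radians(6.5)),np.sin(np.radians(6.5))
Q=np.array([ (lambda d:(d@[c,s],d@[-s,c]))(plane('top',(u,v),.009)[:2]-O) for v,u in np.argwhere(g)])
print(Q.min(0),Q.max(0),len(Q))
h=cv2.convexHull((Q*1e4).astype(np.int32));print(np.array(cv2.minEnclosingCircle(h)[0])/1e4,cv2.minEnclosingCircle(h)[1]/1e4)"
```

```text
clock: 17.97
tcp_pos: [0.6156, 0.0096, 0.1064]
orientation: [-0.201, 2.439, 0.023]
contact_force: [0.3, 0.4, -0.8]
grip_width: 0.0479
gripper_force: 62.3
J [ 0.828  0.708 -1.169  2.266  2.006  0.616 -0.093] lean 39.80215982201557 az 6.193615846097284 yax [-0.15   0.988 -0.036] tcp [0.616 0.01  0.106] grasp [0.604 0.008 0.121]
[-0.01947461  0.08118063] [0.04200637 0.14791912] 594
[0.00822996 0.11401464] 0.034078155517578125
```

```bash
python3 -m crank '[[-0.009,0.096,0,0,-1],[-0.009,0.096,0,0,-1],[-0.009,0.096,0,0,-1],[-0.009,0.096,0,0,-1],[-0.009,0.096,0,0,-1],[-0.007,0.096,0,0,-1],[0,0,0,0,-1],[0,0,0,0,-1]]'; python3 s.py; python3 -c "
from h import *
a=r.grab_frame('top')[120:300,150:370];b=r.grab_frame('scene')[150:330,140:360]
cv2.imwrite('pics/g3.png',cv2.resize(np.hstack([a,b]),None,fx=1.8,fy=1.8,interpolation=cv2.INTER_CUBIC))"
```

```text
clock: 18.63
tcp_pos: [0.603, 0.126, 0.1056]
orientation: [-0.204, 2.44, 0.025]
contact_force: [0.2, -0.4, -2.1]
grip_width: 0.0477
gripper_force: 62.4
J [ 0.566  0.743 -1.21   2.264  1.935  0.828 -0.233] lean 39.69742349775889 az 6.395600640039394 yax [-0.153  0.988 -0.035] tcp [0.603 0.126 0.106] grasp [0.591 0.125 0.12 ]
```

View pics/g3.png

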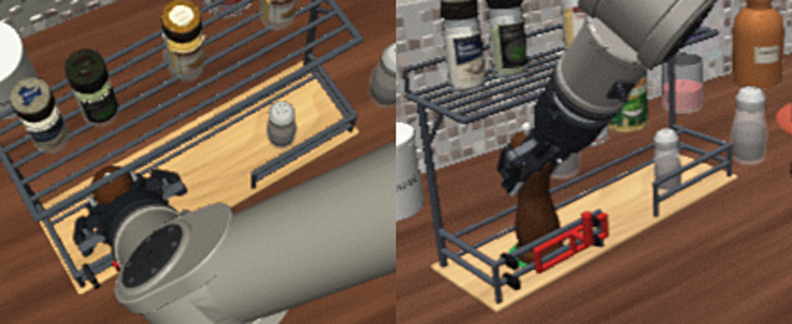

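```bash
python3 -m crank '[[0.022,0.003,0,0,-1],[0,0,-0.012,0,-1],[0,0,-0.01,0,-1],[0,0,0,0,-1]]'; python3 s.py
```

```text
clock: 19.07
tcp_pos: [0.6079, 0.1244, 0.1007]
orientation: [-0.2, 2.441, 0.023]
contact_force: [-0.1, 0.6, -1.4]
grip_width: 0.0476
gripper_force: 62.3
J [ 0.561  0.757 -1.199  2.256  1.947  0.834 -0.234] lean 39.68625810745226 az 6.146832400096975 yax [-0.15   0.988 -0.036] tcp [0.608 0.124 0.101] grasp [0.596 0.123 0.115]
```

```bash
python3 -m crank '[[0,0,-0.012,0,-1],[0,0,0,0,-1]]'; python3 -m crank '[[0,0,-0.005,0,-1],[0,0,0,0,-1]]'
```

```text
clock: 19.23
tcp_pos: [0.6094, 0.1252, 0.1008]
orientation: [-0.202, 2.435, 0.021]
contact_force: [-5.7, -4.2, 14.2]
grip_width: 0.0473
gripper_force: 63.4
clock: 19.4
tcp_pos: [0.6099, 0.1254, 0.1009]
orientation: [-0.202, 2.433, 0.02]
contact_force: [-6.8, -4.6, 19.9]
grip_width: 0.0473
gripper_force: 63.8
```

```bash
python3 -m crank '[[0,0,0.008,0,-1],[0,0,0,0,0.25],[0,0,0,0,0.25],[0,0,0,0,0.4],[0,0,0,0,0.6],[0,0,0,0,1],[0,0,0,0,1],[0,0,0,0,1]]' 20; python3 s.py; python3 -c "
from h import *
a=r.grab_frame('top')[120:300,150:370];b=r.grab_frame('scene')[150:330,140:360]
cv2.imwrite('pics/g4.png',cv2.resize(np.hstack([a,b]),None,fx=1.8,fy=1.8,interpolation=cv2.INTER_CUBIC))"
```

```text
clock: 20.07
tcp_pos: [0.6076, 0.1253, 0.0992]
orientation: [-0.202, 2.441, 0.024]
contact_force: [0.3, -0.1, -0.0]
grip_width: 0.0855
gripper_force: 0.0
J [ 0.558  0.761 -1.198  2.257  1.952  0.836 -0.238] lean 39.68590160202446 az 6.252755524265332 yax [-0.151  0.988 -0.035] tcp [0.608 0.125 0.099] grasp [0.596 0.124 0.114]
```

View pics/g4.png

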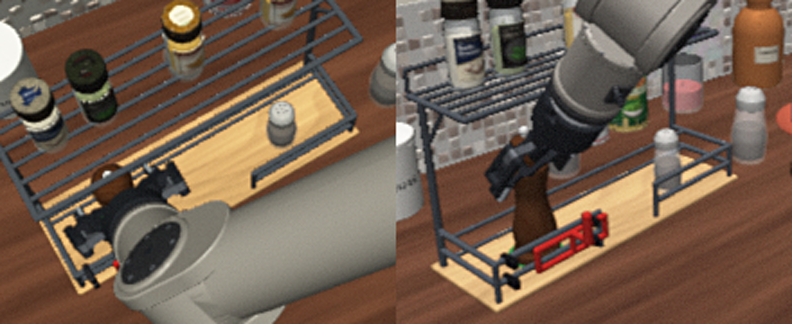

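The mill is standing on the pad, free of the fingers. Next: retreat, lift, then turn the tool to push the gate from its left with shut fingers.

```bash
python3 -m crank '[[-0.07,-0.008,0,0,1],[-0.075,-0.009,0,0,1],[-0.075,-0.009,0,0,1],[-0.075,-0.009,0,0,1],[-0.04,-0.004,0.1,0,1],[0,0,0.15,0,1],[-0.03,0,0.1,-0.159,1],[-0.03,0,0,-0.159,1]]'; python3 s.py
```

```text
clock: 20.83
tcp_pos: [0.5301, 0.1159, 0.1736]
orientation: [0.116, 2.442, -0.091]
contact_force: [1.0, 0.7, -0.5]
grip_width: 0.0854
gripper_force: 0.0
J [ 0.544  0.488 -1.33   2.338  1.605  0.926 -0.417] lean 40.0674849524948 az -8.550946682632775 yax [ 0.107  0.994 -0.035] tcp [0.53  0.116 0.174] grasp [0.518 0.118 0.188]
```

```bash
python3 -m crank '[[-0.03,0.02,0,-0.159,1],[-0.03,0.02,0,-0.159,1],[-0.03,0.03,0,-0.159,-1],[-0.03,0.04,0,-0.159,-1],[0,0,0,-0.159,-1],[0,0,0,-0.159,-1],[0,0,0,-0.159,-1],[0,0,0,-0.159,-1]]'>/dev/null; python3 -m crank '[[0,0,0,-0.159,-1],[0,0,0,-0.159,-1],[0,0,0,-0.07,-1],[0,0,0,0,-1]]';python3 s.py; python3 -c "
from h import *
a=r.grab_frame('top')[120:300,150:370];b=r.grab_frame('scene')[150:330,140:360]
cv2.imwrite('pics/g5.png',cv2.resize(np.hstack([a,b]),None,fx=1.8,fy=1.8,interpolation=cv2.INTER_CUBIC))"
```

```text
clock: 21.83
tcp_pos: [0.5058, 0.1397, 0.1689]
orientation: [1.645, 1.967, -0.631]
contact_force: [-0.1, 0.2, -0.0]
grip_width: -0.0002
gripper_force: 0.0
J [-0.015  0.733 -1.007  1.823  0.964  1.666 -1.205] lean 39.65870705799986 az -82.97423969223604 yax [ 0.986  0.164 -0.035] tcp [0.506 0.14  0.169] grasp [0.504 0.152 0.183]
```

View pics/g5.png

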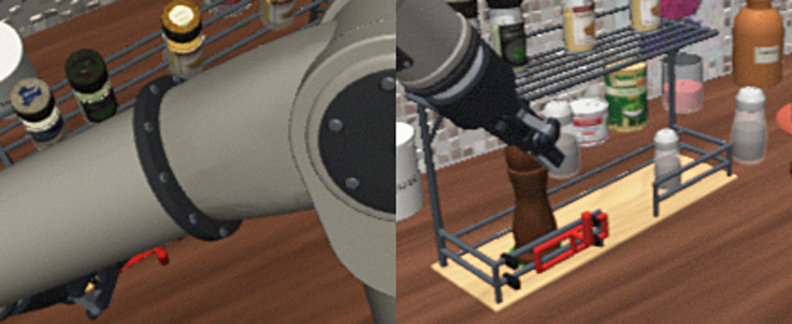

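```bash
python3 -m crank '[[0,0,-0.155,0,-1],[0,0,-0.155,0,-1],[0,0,-0.155,0,-1],[0,0,0,0,-1]]'; python3 -m crank '[[0.006,-0.05,0,0,-1],[0.006,-0.05,0,0,-1],[0.006,-0.05,0,0,-1],[0.006,-0.05,0,0,-1]]';python3 s.py
```

```text
clock: 22.27
tcp_pos: [0.5021, 0.1373, 0.0719]
orientation: [1.635, 1.974, -0.639]
contact_force: [-0.8, -1.6, 0.2]
grip_width: 0.0002
gripper_force: 0.0
clock: 22.6
tcp_pos: [0.51, 0.0988, 0.078]
orientation: [1.641, 1.969, -0.628]
contact_force: [-0.3, 2.1, 0.7]
grip_width: 0.0002
gripper_force: 1.0
J [ 0.009  0.837 -0.936  1.908  1.082  1.549 -1.285] lean 39.639887758558245 az -82.61273426043621 yax [ 0.985  0.168 -0.033] tcp [0.51  0.099 0.078] grasp [0.508 0.111 0.092]
```

```bash
python3 -m crank '[[0.006,-0.05,0,0,-1],[0.006,-0.05,0,0,-1],[0.006,-0.05,0,0,-1],[0.006,-0.05,0,0,-1],[0.006,-0.05,0,0,-1],[0.006,-0.05,0,0,-1],[0.006,-0.05,0,0,-1]]'; python3 -m crank '[[0.004,-0.03,0,0,-1],[0.003,-0.025,0,0,-1],[0,0,0,0,-1]]';python3 s.py
```

```text
clock: 23.18
tcp_pos: [0.518, 0.0285, 0.0763]
orientation: [1.64, 1.97, -0.631]
contact_force: [-1.2, 2.4, 1.1]
grip_width: -0.0003
gripper_force: 0.9
clock: 23.43
tcp_pos: [0.5192, 0.017, 0.0762]
orientation: [1.641, 1.968, -0.633]
contact_force: [0.3, 0.3, 0.3]
grip_width: -0.0001
gripper_force: 0.0
J [ 0.147  0.797 -0.916  1.98   1.143  1.48  -1.212] lean 39.75630364007755 az -82.88200932352055 yax [ 0.985  0.167 -0.036] tcp [0.519 0.017 0.076] grasp [0.518 0.029 0.091]
```

```bash
for i in 1 2 3 4; do python3 -m crank '[[0.002,-0.018,0,0,-1],[0.001,-0.01,0,0,-1]]' | grep -E "tcp|contact"; done
```

```text
tcp_pos: [0.5198, 0.013, 0.0761]
contact_force: [-0.1, 0.8, 0.7]
tcp_pos: [0.5202, 0.0107, 0.076]
contact_force: [-4.4, 14.0, 4.2]
tcp_pos: [0.5204, 0.0101, 0.0759]
contact_force: [-10.1, 26.8, 7.8]
tcp_pos: [0.5206, 0.0096, 0.0758]
contact_force: [-15.7, 39.2, 14.3]
```

The end stop is reached (force rises at a fixed position). Backing off, then a final look.

```bash
python3 -m crank '[[0,0.1,0,0,-1],[0,0.1,0,0,-1],[-0.05,0,0.15,0,-1],[-0.1,0,0.2,0,-1],[-0.1,0,0.2,0,-1],[-0.1,0,0.2,0,-1],[-0.1,0,0.15,0,-1],[0,0,0,0,-1]]'; python3 -m crank '[[0,-0.2,0.1,0,-1],[0,-0.2,0.1,0,-1],[0,-0.2,0.1,0,-1],[0,-0.2,0.1,0,-1],[0,-0.2,0,0,-1],[0,-0.2,0,0,-1],[0,0,0,0,-1],[0,0,0,0,-1]]'; python3 s.py; python3 -c "
from h import *
A=r.grab_frame('top');B=r.grab_frame('scene');cv2.imwrite('pics/fa.png',A);cv2.imwrite('pics/fb.png',B)
a=A[120:300,150:370];b=B[150:330,140:360]
cv2.imwrite('pics/g6.png',cv2.resize(np.hstack([a,b]),None,fx=1.8,fy=1.8,interpolation=cv2.INTER_CUBIC))"
```

```text
clock: 24.77
tcp_pos: [0.4347, 0.038, 0.2532]
orientation: [1.636, 1.967, -0.623]
contact_force: [1.3, -0.2, 0.5]
grip_width: -0.0
gripper_force: 0.0
clock: 25.43
tcp_pos: [0.4341, -0.196, 0.3224]
orientation: [1.647, 1.965, -0.635]
contact_force: [-0.1, 0.6, -0.1]
grip_width: -0.0001
gripper_force: 0.0
J [ 0.893  0.118 -1.11   2.075  0.852  1.249 -0.426] lean 39.75143751064469 az -83.19820676839652 yax [ 0.986  0.162 -0.037] tcp [ 0.434 -0.196  0.322] grasp [ 0.433 -0.184  0.337]
```

View pics/g6.png

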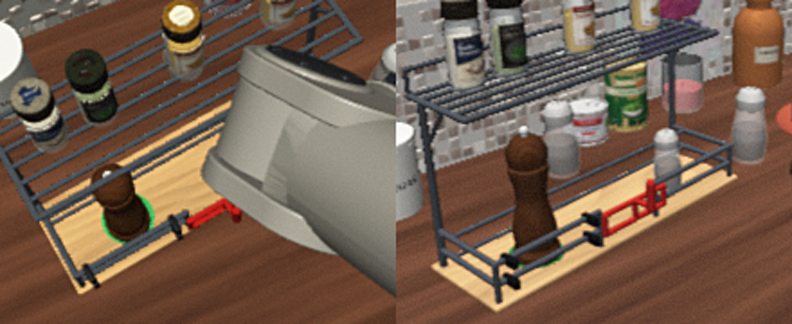

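```bash
python3 -c "
from h import *
for y in(0,.005,.01): print(y,proj('scene',np.array([.5215-.1132*y,-.001+.9936*y,.094])))
X=plane('scene',(282.2,251.1),.094)[:2]-np.array([.601,.008]);c,s=np.cos(np.radians(6.5)),np.sin(np.radians(6.5));print(X@[c,s],X@[-s,c])
print(r.get_obs()['tau'],r.get_obs()['contact_force'])"
```

```text
0 [282.14529488 249.81079779]
0.005 [280.56378634 250.60855344]
0.01 [278.97119973 251.41189717]
-0.08428292149763848 0.004432484113067886
[ 1.28267962e+00 -2.31142151e+01 -1.77724008e+00 -2.61459142e+01
  2.30624288e+00  1.29372317e+00  1.07643352e-02] [-0.32482941  0.28667623  0.19795936]
```

```bash
python3 -c "
from bench import r
print(r.hand_in())"
```

```text
the job is handed in; nothing more can be done
None
```

The mill stands upright on the green pad behind the rail, the red gate was pushed shut until it hit its end stop, the salt shaker was left where it was, and the job was handed in at about 25.5 s; no verdict came back.

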